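# Set the parts cleaner's timer one click on and start it

### The arm

A 6-joint arm with a two-finger parallel gripper is mounted at the origin on the work surface. World frame = base frame: x ahead of the robot, y to its left, z up, the work surface at z = 0. Lengths are in m, angles in rad, forces in N, time in s.
With the tool pointing down it reaches from about 0.375 to 0.9 m from the base axis. Payload 3.1 kg.
Tool frame: the origin (TCP) lies between the finger pads; the fingertips stand 8 mm ahead of it and the grasp point (between the pads) lies 11 mm behind it; z points along the fingers, y is the line along which they close (so a half turn about z gives the same grasp; the last joint's range is limited). The gripper opens to 87 mm and grips with 3 to 60 N. Pads are 19 mm wide; open, the fingers measure 117 mm over their backs; the gripper's body (75 mm by 190 mm) begins 51 mm behind the grasp point.
Start: joints at [-1.415, 0.527, 1.433, -0, 1.181, -0.178], TCP at [0.205, -0.59, 0.231] pointing down, gripper open.
Joint ranges: [-3.08, 3.08], [-0.75, 2.2], [0.22, 2.44], [-1.43, 4.57], [0, 2.65], [-2.85, 2.85]. Speed limits (rad/s): [2.79, 2.79, 3.14, 3.14, 3.14, 3.14].

### API

Orientations are given as a unit quaternion [x, y, z, w].
In Python, from rig import robot, vision, job gives the robot as it stands.
- The arm moves only by the shell command python3 -m handwheel 'ROWS' [OPENING] [FORCE]. ROWS is JSON, a list of rows, each a list of 4 numbers: the shift along the tool's x, y, z as a fraction of full scale, then the turn about the tool's z as a fraction of full scale. A call has 1 to 20 rows; each row is the pose to reach, as a shift and turn from the pose commanded when the call began, along the tool's axes at that moment, turning the shorter way round; what a row does not reach only later rows make up. Full scale, the value 1, is 300 mm for a shift and 2 pi rad for a turn. A row lasts 1/12 s, in which the tool goes at most 41.7 mm and 7.16 degrees, less where a joint would pass 70% of its speed; a pose out of reach is approached as far as the arm can. A call with a number of a shift or a turn outside -1 to 1 is refused whole. A call with a gripper value outside its range is refused whole. OPENING is the opening in per cent of the stroke, from 0 (shut) to 100 (fully open), set as the call begins (- or left out, the last holds). The fingers move at their own pace and stop on an object; FORCE is the grip in N (left out, the last holds). Time passes only in rows, so rows that repeat a pose let the fingers close. It gives the time, the measured TCP pose, the force, the opening and the grip force at its end, in the units of the state.
- robot.get_obs(): the state, without advancing time (a new reading comes with each control period).
- vision.camera(name): name is "side" or "top"; returns a dict with "frame" (400x640x3 uint8, red, green, blue), "K" (3x3 intrinsics, pixels), "cam_to_world" (4x4, takes a point from camera to world coordinates). Camera axes: x right, y down, z forward; pixel columns grow to the right and rows downward; lengths in m; the calibration is good to about 2 mm. A picture is of the moment at which its call begins. There is no depth.
- job.hand_in(): hands the job in; it is judged then, once.
Trained networks look in the newest picture that a camera, given by its name, has taken for a name from the list of things; names that differ only in an ending like _2 or _b are one class to them, and where a whole thing is asked for, a point or a joint stands for the part that bears it (a point fixed in the world has none). Each returns a list of dicts, best first, with "conf" (0 to 1); they miss things now and then, are a little off and sometimes report something else, mostly with a low value. They report only what shows in the picture. A call takes as long as a camera call.
- vision.look_for(camera, label): "point" ([row, column] in pixels, amid what is visible of it).
- vision.outline_of(camera, label): "mask" (400x640 bool, what is visible of it) and "point" ([row, column] in pixels, amid what is visible of it).
The state is a dict: "time": time; "q": joint angles; "joint_velocities": joint speeds; "joint_torque": joint torques, N m; "position": TCP position; "tool_rot": TCP orientation; "ft_force": force on the tool from outside, world axes, zero at the start; "moment": the same for the moment, N m; "grip_width": finger opening in m; "grip_force": force on a finger pad.
Only numpy, scipy, OpenCV 4.12 (cv2) and the standard library are available. Lean on these libraries where they do the work, as an engineer would, in place of code of your own. Each camera call takes 0.05 s, during which the arm holds its last target. There are 200 camera calls.

### The job

On the parts cleaner, roll the wide knurled timer wheel with a fingertip one click on, its top going away from the front edge towards the tank, so that it snaps in with its index bar uppermost; do not run on to the second click. Then press the round start button all the way in and let it come back out. Only touch and push: nothing is to be picked up, the narrow wheel keeps its setting and the loose parts stay where they lie.

Things in the scene. Friction and masses are not known exactly. Their poses are not given: they have to be found in the camera images.
- cleaner: fixed steel ultrasonic parts cleaner, 260 (x) x 370 (y) mm; origin under its centre, x axis from front to back, z up. Its front part (x -130 to -20 mm) is a deck 95 mm high with, in a row at x -85 mm, the start button (y 0) and a thumbwheel at y +120 and -120 mm; the wide and narrow wheel may change sides. Behind is the lidded tank, 120 mm high
- timer_crest (a point): fixed point at the top of the wide timer wheel, mid-width; axes as the cleaner's. Black knurled cylinder, radius 30, 28 mm wide, level axle along y 30 mm below this point; 22 mm stand out of the deck. 1.4 N along the rim carries it over a click; pressing the crest with 3 to 20 N gives grip enough, and a fingertip drawn 19 mm along x turns it one click
- timer (a joint): turn of the wide wheel, rad; 0 at the start (off; aluminium index bar on its front side), growing as its top goes towards the tank (+x). Sprung detents at 0, 0.628 (wanted: index bar uppermost), 1.257, 1.885; let go, it snaps into the nearest one, tipping over half-way between
- heat_crest (a point): highest point of the narrow wheel (heat): same 30 mm radius and height as the wide one but only 10 mm wide and without index bar or clicks, on the other side of the button. To be left alone
- heat_rim (a point): a point on the rim of the narrow wheel, turning with it
- start_top (a point): centre of the top of the start button, a plain grey push button 36 mm in diameter in a black housing on the deck; it is pressed straight down
- start (a joint): travel of the start button in m: 0 out, 0.006 fully in; sprung, fully in takes 5 N and it comes back by itself
- jet: brass carburettor jet, 14 mm wide, 18 mm high, standing on the deck between the button and a wheel; origin at its underside. Bystander
- cap: orange plastic gas cap, 58 mm wide, 33 mm high, on the tank lid; origin at its underside. Bystander
- nut: rusty flywheel nut, 33 mm wide, 18 mm high, on the bench in front of the cleaner; origin at its underside. Bystander
- plug: spark plug lying on the bench in front of the cleaner, 70 mm long, 21 mm thick; origin under its middle. Bystander
- gauge: steel compression gauge lying face up on the bench in front of the cleaner, dial 68 mm wide, 28 mm high, with a 70 mm stem; origin under the dial. Bystander
- wrench: wrench 170 mm long lying on the bench to the left. Bystander
- driver: screwdriver 200 mm long lying on the bench to the right. Bystander

How it is judged:
On the way, in this order (a step that is already met when the one before it is completed fails the run):
1. the wide wheel has gone one click on (value of joint timer between 0.48 and 0.78 rad), for 0.2 s.
2. after that the start button is pressed in (value of joint start above 0.0045 m), for 0.04 s.
At the end, for the whole second after the job is handed in: the wide wheel rests in its first click (joint between 0.48 and 0.78 rad), the button is out again (less than 2 mm in) after having been pressed at least 4.5 mm, the rim of the narrow wheel is within 12 mm of where it started (all of step 1 and value of joint start below 0.002 m and distance of heat_rim from where it was at the start of the episode below 0.012 m); the robot touches nothing.
It fails at once if the wide wheel runs on towards the second click (over 1.0 rad) (value of joint timer above 1 rad).
It fails at once if the narrow wheel is turned (its rim over 12 mm from the start) (distance of heat_rim from where it was at the start of the episode above 0.012 m).
It fails at once if a loose part is moved or lifted more than 20 mm (distance of any of jet, cap, nut, plug, gauge, wrench, driver from where it was at the start of the episode above 0.02 m).
It also fails if it takes over 45 s, if anything falls off the work surface, if the arm or the gripper's body presses on something with over 40 N, if the wrist force passes 120 N, or if a joint passes its speed limit or range.

## Working session

There is one attempt and no reset: what is moved stays moved. The work goes in short steps, Python scripts to look and compute and a shell command to move; the robot and the scene stay as the last step left them, time stands still between calls to the robot, and variables do not carry over. Pictures are saved under pics/ and viewed, at most 10 in all, crops included, and the job is handed in when it is done.

```bash
mkdir -p pics; ls; cat > h.py <<'E'
import numpy as np,cv2
from rig import robot,vision,job
def proj(c,P):
    T=np.linalg.inv(c["cam_to_world"]);p=T[:3,:3]@np.array(P)+T[:3,3];u=np.array(c["K"])@p;return u[1]/u[2],u[0]/u[2]
def ray(c,rc):
    M=np.array(c["cam_to_world"]);d=M[:3,:3]@np.linalg.inv(c["K"])@np.array([rc[1],rc[0],1.]);return M[:3,3],d/np.linalg.norm(d)
def onz(c,rc,z):
    o,d=ray(c,rc);return o+d*(z-o[2])/d[2]
def save(c,n):cv2.imwrite("pics/"+n,cv2.cvtColor(c["frame"],cv2.COLOR_RGB2BGR))
E
python3 - <<'E'
from h import *
o=robot.get_obs();print(o["time"],o["position"],o["tool_rot"],o["grip_width"])
Z=dict(cleaner=.1,timer=.11,heat_rim=.11,start=.105,start_top=.105,jet=.104,cap=.14)
ims=[]
for n in("top","side"):
    c=vision.camera(n);ims.append(c);save(c,n+"0.png");print(n,np.round(c["cam_to_world"],3).tolist())
    for l in Z:
        for r in vision.look_for(n,l)[:2]:print(n,l,np.round(r["point"]),round(r["conf"],2),onz(c,r["point"],Z[l]).round(3))
E
```

```text
pics
0.0 [ 0.20528951 -0.58955265  0.22957654] [ 9.86015433e-01  1.66650519e-01  2.73520632e-06 -1.08180057e-03] 0.08718711208787334
top [[-0.004, -0.993, 0.118, 0.427], [-1.0, 0.005, 0.007, -0.02], [-0.007, -0.118, -0.993, 1.444], [0.0, 0.0, 0.0, 1.0]]
top cleaner [163. 308.] 0.65 [0.702 0.035 0.1  ]
top timer [182. 268.] 0.42 [0.636 0.169 0.11 ]
top heat_rim [211. 439.] 0.62 [ 0.538 -0.4    0.11 ]
top heat_rim [197. 335.] 0.52 [ 0.584 -0.056  0.11 ]
top start_top [191. 302.] 0.4 [0.607 0.055 0.105]
top cap [138. 281.] 0.81 [0.781 0.125 0.14 ]
side [[0.987, -0.125, 0.102, 0.52], [-0.161, -0.703, 0.693, -0.691], [-0.015, -0.701, -0.713, 0.787], [0.0, 0.0, 0.0, 1.0]]
side cleaner [172. 315.] 0.2 [0.613 0.072 0.1  ]
side timer [147. 313.] 0.57 [0.623 0.168 0.11 ]
side heat_rim [184. 280.] 0.72 [0.518 0.032 0.11 ]
side heat_rim [207. 312.] 0.52 [ 0.587 -0.063  0.11 ]
side start [171. 314.] 0.67 [0.611 0.072 0.105]
side start_top [172. 318.] 0.4 [0.62  0.064 0.105]
side jet [208. 314.] 0.21 [ 0.592 -0.061  0.104]
side cap [146. 372.] 0.92 [0.777 0.108 0.14 ]
```

```bash
python3 - <<'E'
import cv2
a=cv2.imread("pics/top0.png")[110:260,220:380];b=cv2.imread("pics/side0.png")[110:260,250:410]
cv2.imwrite("pics/a.png",cv2.resize(a,(800,600)[:2] if 0 else (640,600),interpolation=cv2.INTER_CUBIC))
cv2.imwrite("pics/b.png",cv2.resize(b,(640,600),interpolation=cv2.INTER_CUBIC))
E
```

```text
(no output)
```

View pics/a.png

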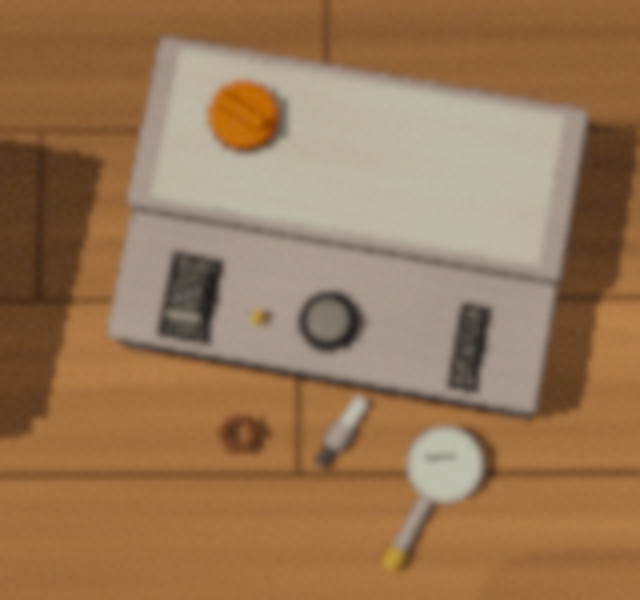

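View pics/b.png

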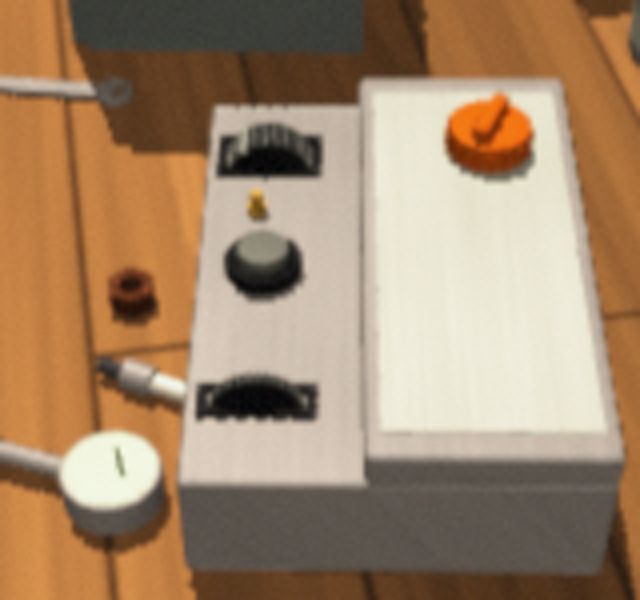

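```bash
python3 - <<'E'
from h import *
from scipy.optimize import least_squares
C={n:vision.camera(n) for n in("top","side")}
off=dict(top=(220,110),side=(250,110))
D=[("top",190,298,(-.085,.12,.095)),("top",469,348,(-.085,-.12,.095)),("top",113,337,(-.13,.185,.095)),("top",535,412,(-.13,-.185,.095)),("top",165,38,(.13,.185,.12)),("top",586,107,(.13,-.185,.12)),
("side",181,486,(-.13,-.185,.095)),("side",621,460,(.13,-.185,.12)),("side",555,80,(.13,.185,.12)),("side",214,106,(-.13,.185,.095))]
def W(p,m):
    c,s=np.cos(p[2]),np.sin(p[2]);return [p[0]+c*m[0]-s*m[1],p[1]+s*m[0]+c*m[1],m[2]]
def f(p):
    r=[]
    for n,u,v,m in D:
        q=proj(C[n],W(p,m));r+=[q[1]-(off[n][0]+u/4-.4),q[0]-(off[n][1]+v/4-.4)]
    return r
s=least_squares(f,[.68,.03,-.15],loss="soft_l1");p=s.x;print(p,np.round(s.fun,1))
for n,m in dict(timer=(-.085,.12,.117),heat=(-.085,-.12,.117),start=(-.085,0,.11)).items():
    print(n,np.round(W(p,m),4),[np.round((np.array(proj(C[k],W(p,m)))[::-1]-off[k])*4) for k in C])
# button height by triangulation
o1,d1=ray(C["top"],(110+320/4-.4,220+328/4-.4));o2,d2=ray(C["side"],(110+246/4-.4,250+264/4-.4))
t=np.linalg.lstsq(np.c_[d1,-d2],o2-o1,rcond=None)[0];print(o1+d1*t[0],o2+d2*t[1])
from scipy.spatial.transform import Rotation as R
print(R.from_quat(robot.get_obs()["tool_rot"]).as_matrix().round(3))
E
```

```text
[ 0.69428829  0.04087796 -0.17900915] [ 0.2  0.1  0.1 -0.2 -1.9  0.   0.3  0.2 -1.4 -0.8  0.8  0.2 -1.9  0.2
  1.4  0.2  0.8 -0.5 -1.4  0. ]
timer [0.632  0.1741 0.117 ] [array([185., 293.]), array([263., 134.])]
heat [ 0.5893 -0.0621  0.117 ] [array([468., 342.]), array([251., 379.])]
start [0.6106 0.056  0.11  ] [array([327., 319.]), array([258., 254.])]
[0.60985375 0.05609578 0.11748896] [0.61372363 0.05608666 0.11802219]
[[ 0.944  0.329  0.   ]
 [ 0.329 -0.944 -0.   ]
 [ 0.     0.    -1.   ]]
```

View pics/top0.png

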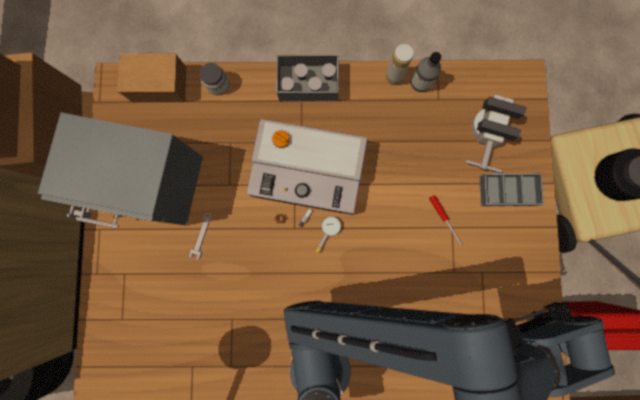

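```bash
python3 - <<'E'
from h import *
from scipy.spatial.transform import Rotation as R
o=robot.get_obs();M=R.from_quat(o["tool_rot"]).as_matrix()
cx=np.array([np.cos(-.179),np.sin(-.179),0])
T=np.array([.632,.1741,.117+.008+.05])-.008*cx
print((M.T@(T-o["position"])/.3).round(4))
E
```

```text
[ 2.1571 -1.9523  0.1852]
```

```bash
python3 -m handwheel '[[0.72,-0.65,0,0],[0.72,-0.65,0,0],[0.72,-0.65,0,0],[0.72,-0.65,0,0],[0.72,-0.65,0,0],[0.72,-0.65,0,0],[0.72,-0.65,0,0],[0.72,-0.65,0,0],[0.72,-0.65,0,0],[0.72,-0.65,0,0]]' 0 30
python3 -m handwheel '[[0.72,-0.65,0,0],[0.72,-0.65,0,0],[0.72,-0.65,0,0],[0.72,-0.65,0,0],[0.72,-0.65,0,0],[0.72,-0.65,0,0],[0.72,-0.65,0,0],[0.72,-0.65,0,0],[0.72,-0.65,0,0],[0.72,-0.65,0,0]]'
python3 -m handwheel '[[0.717,-0.652,0,0.082],[0.717,-0.652,0,0.082],[0.717,-0.652,0,0.082],[0.717,-0.652,0,0.082],[0.717,-0.652,0,0.082],[0.717,-0.652,0,0.082],[0.717,-0.652,0,0.082],[0.717,-0.652,0,0.082],[0.717,-0.652,0.1,0.082],[0.717,-0.652,0.1,0.082],[0.717,-0.652,0.1,0.082],[0.717,-0.652,0.1,0.082],[0.717,-0.652,0.1,0.082]]'
python3 - <<'E'
from h import *
for n in("top","side"):
    c=vision.camera(n);save(c,n+"1.png")
a=cv2.imread("pics/top1.png")[110:260,220:380];b=cv2.imread("pics/side1.png")[70:220,250:350]
cv2.imwrite("pics/c.png",np.hstack([cv2.resize(a,(400,375)),cv2.resize(b,(400,600))[:375]]))
E
```

```text
time: 1.73
position: [0.3457, -0.3358, 0.231]
tool_rot: [0.986, 0.167, 0.0, 0.001]
ft_force: [-0.5, -0.9, -0.1]
grip_width: 0.0285
grip_force: 0.0
time: 2.57
position: [0.4855, -0.0815, 0.2304]
tool_rot: [0.986, 0.166, -0.0, 0.0]
ft_force: [-0.5, -1.4, 0.3]
grip_width: 0.0004
grip_force: 0.0
time: 3.65
position: [0.625, 0.1735, 0.2018]
tool_rot: [0.996, -0.091, 0.001, -0.0]
ft_force: [-0.1, -0.7, -0.3]
grip_width: 0.0002
grip_force: 0.0
```

View pics/c.png

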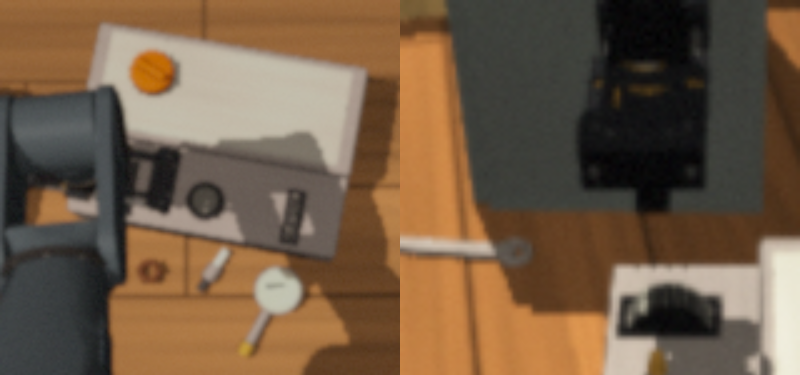

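```bash
python3 -m handwheel '[[0,-0.005,0.1,0],[0,-0.005,0.18,0],[0,-0.005,0.225,0],[0,-0.005,0.235,0],[0,-0.005,0.235,0],[0,-0.005,0.235,0]]'
python3 -m handwheel '[[0,0,0.004,0],[0,0,0.008,0],[0,0,0.008,0]]'
```

```text
time: 4.25
position: [0.6254, 0.1768, 0.1313]
tool_rot: [0.996, -0.09, 0.001, -0.0]
ft_force: [0.8, 0.1, 0.5]
grip_width: 0.0003
grip_force: 0.0
time: 4.5
position: [0.6249, 0.177, 0.1286]
tool_rot: [0.996, -0.09, 0.001, -0.0]
ft_force: [0.4, 0.1, -0.3]
grip_width: 0.0004
grip_force: 0.0
```

```bash
python3 -m handwheel '[[0,0,0.005,0],[0,0,0.01,0],[0,0,0.01,0]]'
python3 -m handwheel '[[0,0,0.0035,0],[0,0,0.0035,0],[0,0,0.0035,0]]'
```

```text
time: 4.75
position: [0.625, 0.177, 0.1254]
tool_rot: [0.996, -0.09, 0.001, -0.0]
ft_force: [-0.5, -0.2, 2.4]
grip_width: 0.0006
grip_force: 1.0
time: 5.0
position: [0.6256, 0.1768, 0.1252]
tool_rot: [0.996, -0.09, 0.002, -0.0]
ft_force: [-0.0, -1.5, 6.6]
grip_width: 0.0006
grip_force: 3.4
```

```bash
python3 -m handwheel '[[0,0,0.003,0],[0.008,0,0.003,0],[0.016,0,0.003,0],[0.024,0,0.003,0],[0.032,0,0.003,0],[0.04,0,0.003,0],[0.04,0,0.003,0]]'
python3 - <<'E'
from h import *
c=vision.camera("side");save(c,"side2.png")
cv2.imwrite("pics/d.png",cv2.resize(cv2.imread("pics/side2.png")[100:175,280:380],(800,600),interpolation=cv2.INTER_CUBIC))
E
```

```text
time: 5.58
position: [0.6394, 0.1743, 0.1253]
tool_rot: [0.996, -0.09, 0.004, -0.0]
ft_force: [1.6, -1.9, 9.0]
grip_width: 0.0005
grip_force: 4.4
```

View pics/d.png

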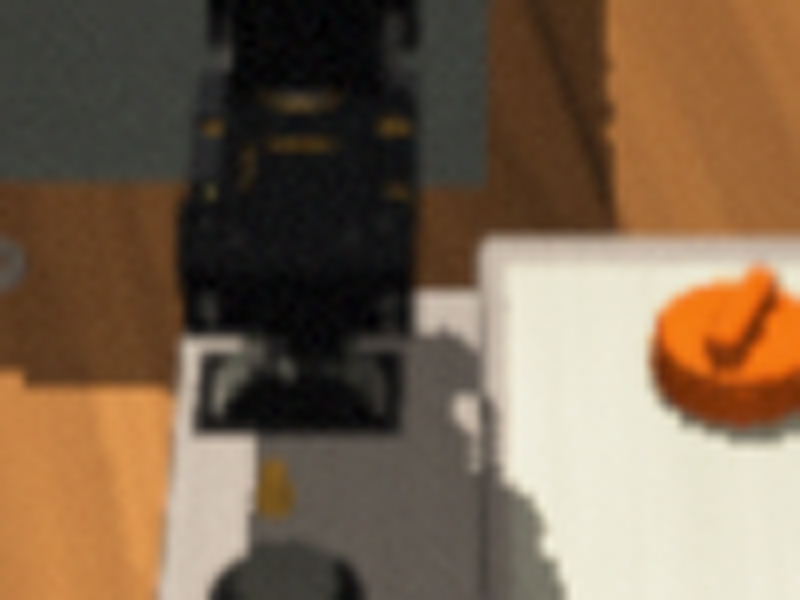

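The picture shows the fingertip on the wheel at (320,350), with the bar's glint just in front of it at (285,370): the wheel has turned with the finger. The force is now forward, so it is past half-way. I'll draw a little more, then lift.

```bash
python3 -m handwheel '[[0.005,0,0,0],[0.01,0,0,0],[0.01,0,0,0],[0.01,0,-0.02,0],[0.01,0,-0.06,0],[0.01,0,-0.16,0],[-0.1,0,-0.27,0],[-0.23,0,-0.3,0],[-0.35,0,-0.3,0],[-0.47,0,-0.3,0],[-0.5,0,-0.3,0],[-0.5,0,-0.3,0]]'
python3 - <<'E'
from h import *
c=vision.camera("top");save(c,"top3.png");c=vision.camera("side");save(c,"side3.png")
a=cv2.imread("pics/top3.png")[160:220,250:330];b=cv2.imread("pics/side3.png")[125:185,290:370]
cv2.imwrite("pics/e.png",np.hstack([cv2.resize(i,(400,300),interpolation=cv2.INTER_CUBIC) for i in(a,b)]))
E
```

```text
time: 6.63
position: [0.485, 0.2023, 0.2132]
tool_rot: [0.996, -0.089, -0.001, 0.0]
ft_force: [0.7, -0.2, -0.1]
grip_width: 0.0005
grip_force: 0.0
```

View pics/e.png

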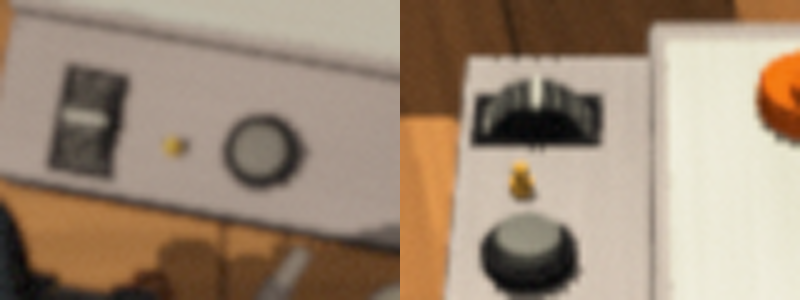

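The index bar is uppermost on the wheel, at (85,118) in the top view and (537,92) in the side view. Next, the button.

```bash
python3 -m handwheel '[[0.1,0.08,0,0],[0.2,0.16,0,0],[0.3,0.24,0,0],[0.4,0.32,0,0],[0.502,0.405,0,0],[0.502,0.405,0.1,0],[0.502,0.405,0.2,0],[0.502,0.405,0.243,0],[0.502,0.405,0.243,0],[0.502,0.405,0.243,0]]'
python3 -m handwheel '[[0,0,0.02,0],[0,0,0.035,0],[0,0,0.045,0],[0,0,0.045,0],[0,0,0.045,0]]'
```

```text
time: 7.57
position: [0.6163, 0.0542, 0.1387]
tool_rot: [0.996, -0.091, -0.0, 0.0]
ft_force: [0.2, 0.6, 0.3]
grip_width: 0.0007
grip_force: 0.0
time: 7.98
position: [0.6151, 0.0553, 0.1267]
tool_rot: [0.996, -0.09, 0.0, -0.0]
ft_force: [-0.3, 0.7, -0.5]
grip_width: 0.0005
grip_force: 0.0
```

```bash
python3 -m handwheel '[[-0.012,0,0,0],[-0.012,0,0,0],[-0.012,0,0.01,0],[-0.012,0,0.01,0],[-0.012,0,0.01,0]]'
python3 -m handwheel '[[0,0,0.01,0],[0,0,0.01,0],[0,0,0.01,0]]'
```

```text
time: 8.4
position: [0.6116, 0.0559, 0.1236]
tool_rot: [0.996, -0.09, 0.0, -0.0]
ft_force: [-1.2, 0.9, 2.6]
grip_width: 0.0003
grip_force: 1.2
time: 8.65
position: [0.6116, 0.0559, 0.1205]
tool_rot: [0.996, -0.09, 0.0, -0.0]
ft_force: [-0.1, -0.1, 4.1]
grip_width: 0.0005
grip_force: 2.1
```

```bash
python3 -m handwheel '[[0,0,0.007,0],[0,0,0.007,0],[0,0,0.007,0]]'
python3 -m handwheel '[[0,0,0.007,0],[0,0,0.007,0],[0,0,0.007,0]]'
```

```text
time: 8.9
position: [0.6117, 0.0559, 0.1194]
tool_rot: [0.996, -0.09, 0.0, -0.0]
ft_force: [-2.8, 1.7, 9.2]
grip_width: 0.0002
grip_force: 4.7
time: 9.15
position: [0.6117, 0.0559, 0.1192]
tool_rot: [0.996, -0.09, 0.001, 0.0]
ft_force: [-5.0, 0.8, 19.6]
grip_width: 0.0005
grip_force: 9.7
```

```bash
python3 -m handwheel '[[0,0,-0.03,0],[0,0,-0.1,0],[0,0,-0.2,0],[0,0,-0.3,0],[-0.12,0,-0.3,0],[-0.25,0,-0.3,0],[-0.37,0,-0.3,0],[-0.5,0,-0.3,0],[-0.5,0,-0.3,0],[-0.5,0,-0.3,0],[-0.5,0,-0.3,0]]'
python3 - <<'E'
from h import *
c=vision.camera("top");save(c,"top4.png");c=vision.camera("side");save(c,"side4.png")
a=cv2.imread("pics/top4.png")[160:220,250:350];b=cv2.imread("pics/side4.png")[125:225,270:370]
cv2.imwrite("pics/f.png",np.hstack([cv2.resize(cv2.copyMakeBorder(a,0,40,0,0,cv2.BORDER_CONSTANT),(400,400)),cv2.resize(b,(400,400))]))
E
```

```text
time: 10.07
position: [0.4649, 0.0825, 0.2063]
tool_rot: [0.996, -0.09, 0.001, 0.0]
ft_force: [0.6, -1.0, 0.3]
grip_width: 0.0002
grip_force: 0.0
```

View pics/f.png

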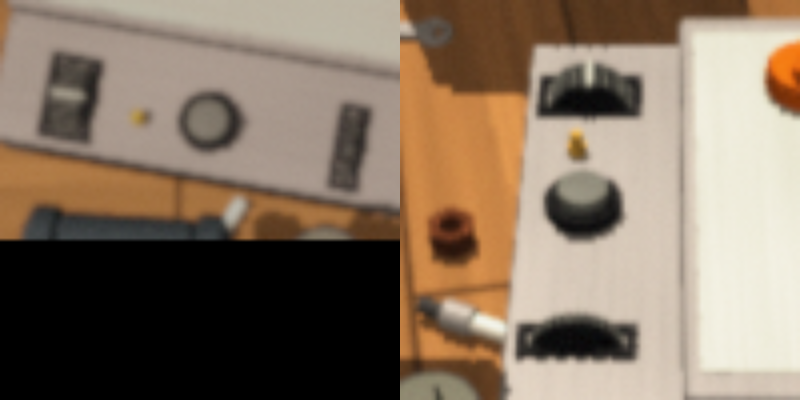

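The bar is still uppermost at (590,75), the button is back out at (583,190), and the jet, nut and plug have not moved.

```bash
python3 -c "
from rig import job
print(job.hand_in())"
```

```text
the job is handed in; nothing more can be done
None
```

The timer wheel is one click on with its index bar uppermost, the start button was pressed to its stop and came back out, nothing else appears to have moved, and the job is handed in (no verdict was returned).

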